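Sweep the bar offcuts into the scrap pan and shut its gate

ROBOT

A 6-joint arm with a two-finger parallel gripper is mounted at the origin on the work surface. World frame = base frame: x ahead of the robot, y to its left, z up, the work surface at z = 0. Lengths are in mm, angles in degrees, forces in N, time in s.
With the tool pointing down it reaches from about 350 to 850 mm from the base axis. Payload 8.1 kg.
Tool frame: the origin (TCP) lies between the finger pads; the fingertips stand 17 mm ahead of it and the grasp point (between the pads) lies 2 mm behind it; z points along the fingers, y is the direction in which the jaws open and shut (so a half turn about z gives the same grasp; the last joint's range is limited). The gripper opens to 85 mm and grips with 20 to 120 N. Pads are 22 mm wide; open, the fingers measure 114 mm over their backs; the gripper's body (76 mm by 85 mm) begins 54 mm behind the grasp point. The pads swing forward as they close: fully open they stand 13 mm farther back than shut.
Start: joints at [65.466, 7.471, 85.268, -0, 87.261, -4.893], TCP at [201.654, 565.103, 248.292] pointing down, gripper open.
Joint ranges: [-169.43, 169.43], [-51.17, 129.36], [1.28, 143.12], [-76.62, 256.62], [0, 156.53], [-152.29, 152.29]. Speed limits (degrees/s): [136.94, 136.94, 159.86, 180, 180, 180].

INTERFACE

Orientations are given as [roll, pitch, yaw] about the fixed x, y, z axes, in that order (R = Rz(yaw) Ry(pitch) Rx(roll)).
In Python, from bench import r, snapshot, camera_params, spotter gives the robot as it stands. The module is installed in compiled form; this text tells all that it offers.
- The arm moves only by the tool arm_command, never from a script. Its arguments are lists of equal length, an entry for each row: "jaw": the opening, from -1 (shut) to 1 (fully open); "delta_pos": the shift along the tool's x, y, z each as a share of 0.4 m, from -1 to 1, a list of three; "roll": the turn about the tool's z as a share of 45 degrees, from -1 to 1. A call has 1 to 20 rows; each row is the pose to reach, as a shift and turn from the pose measured when the call began, along the tool's axes at that moment; what a row does not reach only later rows make up. A row lasts 1/12 s, in which the tool goes at most 41.7 mm and 7.16 degrees, less where a joint would pass 70% of its speed; a pose out of reach is approached as far as the arm can. A call with a number of a shift or a turn outside -1 to 1 is refused whole. A call with a gripper value outside its range is refused whole. The fingers move at their own pace and stop on an object; "force" is the grip in N (left out, the last holds). Time passes only in rows, so rows that repeat a pose let the fingers close. It gives the time, the measured TCP pose, the force and the opening at its end, in the units of the state.
- r.sense(): the state, without advancing time (a new reading comes with each control period).
- snapshot(name): name is "side" or "top" or "wrist"; returns the picture (384x512x3 uint8, red, green, blue); there is no depth.
- camera_params(name): a dict with "fx", "fy", "cx", "cy" (pixels), "k1" (the pictures are not rectified: a ray, as slopes to the right and down, at radius r is drawn at 1 + k1 r^2 times it, then the intrinsics apply), "rvec" (rotation vector, rad) and "tvec" (3), from world to camera coordinates, as OpenCV has them; the wrist camera has in their place "mount" (4x4, takes a point from camera to tool coordinates, whose origin is the TCP and whose axes are the flange's). Camera axes: x right, y down, z forward; pixel columns grow to the right and rows downward; lengths in mm; the calibration is good to about 2 mm. A picture is of the moment at which its call begins: read the wrist's pose just before it. camera_params takes no time and is no camera call.
- r.hand_in(): hands the job in, once; it reports no verdict.
Trained networks look in the newest picture that a camera, given by its name, has taken for a name from the list of things; names that differ only in an ending like _2 or _b are one class to them, and where a whole thing is asked for, a point or a joint stands for the part that bears it (a point fixed in the world has none). Each returns a list of dicts, best first, with "conf" (0 to 1); they miss things now and then, are a little off and sometimes report something else, mostly with a low value. They report only what shows in the picture. A call takes as long as a camera call.
- spotter.recognise(camera, target): "centre" ([column, row] in pixels, amid what is visible of it).
- spotter.silhouettes(camera, target): "region" (384x512 bool, what is visible of it) and "centre" ([column, row] in pixels, amid what is visible of it).
- spotter.pinpoint(camera, target): "centre" ([column, row] in pixels: a listed point, or the origin of a listed thing).
The state is a dict: "time": time; "joint_pos": joint angles; "qd": joint speeds; "joint_efforts": joint torques, N m; "tool_pos": TCP position; "tcp_rot": TCP orientation; "ft_force": force on the tool from outside, world axes, zero at the start; "wrist_torque": the same for the moment, N m; "finger_gap": finger opening in mm.
Only numpy, scipy, OpenCV 4.12 (cv2) and the standard library are available. Lean on these libraries where they do the work, as an engineer would, in place of code of your own. Each camera call takes 0.05 s, during which the arm holds its last target. There are 200 camera calls.

TASK

Clear the jeweller's bench: with the hand sweeper, not the fingers, sweep all five steel offcuts into the three-walled scrap pan, then slide the pan's gate fully shut until it meets its stop, so that nothing can get out. Stand the sweeper upright back on its rubber mat, and leave the pliers, blocks, jar and cup where they are.

Things in the scene. Friction and masses are not known exactly. Their poses are not given: they have to be found in the camera images.
- sweeper: Hand sweeper: upright aluminium blade 140 mm wide (x), 12 thick, 40 high; at each end an 8 mm thick cheek reaches forward (+y, the sweeping side) to y = 36 mm; wooden foot behind, to y = -28 mm; square wooden handle 28 x 28 mm on its middle, 40 to 95 mm above the bottom edge. Origin: underside of the blade's centre, right below the handle. 280 g, stands by itself.
- mat: The sweeper's black rubber mat, fixed, 200 (x) x 110 (y) x 4 mm thick. Origin: centre of its underside, at bench level.
- pan: Fixed three-walled steel scrap pan, inside 200 mm wide (x -100 to 100) and 160 deep (y -80 to 80); walls 6 mm thick, 35 high; its floor is level with the bench, no step. The open mouth, at y = -80 mm, faces the pan's -y. Origin: centre of the pan at bench level. A 10 mm high guide for the gate runs from the mouth's +x end out to x = 331 mm.
- gate (a joint): The pan's gate, an aluminium strip 220 mm long, 5 thick, up to 32 high, sliding straight across in front of the mouth (at pan y = -85 mm). Value: travel in m towards the pan's -x; 0 fully open (leading end at pan x = 112 mm), 0.215 fully shut against its stop. Slight friction; stays where left.
- gate_post (a point): The gate's grip, an upright round wooden post, 16 mm in diameter, from 31 to 86 mm above the bench, standing on the gate 30 mm behind its leading end. This point is on its axis, 66 mm above the bench; it moves with the gate, at pan x = 142 mm minus the travel, pan y = -85 mm.
- offcut_square: Steel offcut, solid square bar 60 x 18 x 18 mm (long axis x), 70 to 120 g nominal. Origin: centre of its underside as it first lies.
- offcut_flat: Steel offcut, flat bar 62 x 28 x 14 mm (long axis x), 70 to 120 g nominal. Origin: centre of its underside as it first lies.
- offcut_angle: Steel offcut, L-section 60 x 24 x 24 mm high (long axis x), 70 to 120 g nominal. Origin: centre of its underside as it first lies.
- offcut_channel: Steel offcut, U-section 60 x 26 x 20 mm high (long axis x), 70 to 120 g nominal. Origin: centre of its underside as it first lies.
- offcut_tee: Steel offcut, T-section, stem up, 60 x 26 x 24 mm high (long axis x), 70 to 120 g nominal. Origin: centre of its underside as it first lies.
- pliers_a: Bystander: pliers lying flat, two black handles, 160 mm long, 16 mm high. Origin on its underside.
- doming_block: Bystander: 50 mm steel cube with dimples on top. Origin on its underside.
- jar: Bystander: round amber jar with steel cap, 56 mm across, 70 mm high. Origin on its underside.
- bench_block: Bystander: flat square steel block 80 x 80 x 20 mm. Origin on its underside.
- cup: Bystander: white cup, 70 mm across, 90 mm high. Origin on its underside.

How it is judged (in metres and radians):
On the way, in this order (a step that is already met when the one before it is completed fails the run):
1. the sweeper is taken away from its mat (horizontal distance between sweeper and mat above 0.09 m), for 0.1 s.
2. all five offcuts are in the pan (x of offcut_square in the frame of pan between -0.102 and 0.102 m and y of offcut_square in the frame of pan between -0.083 and 0.083 m and height (world z) of each of offcut_square, offcut_flat, offcut_angle, offcut_channel, offcut_tee below 0.045 m and x of offcut_flat in the frame of pan between -0.102 and 0.102 m and y of offcut_flat in the frame of pan between -0.083 and 0.083 m and x of offcut_angle in the frame of pan between -0.102 and 0.102 m and y of offcut_angle in the frame of pan between -0.083 and 0.083 m and x of offcut_channel in the frame of pan between -0.102 and 0.102 m and y of offcut_channel in the frame of pan between -0.083 and 0.083 m and x of offcut_tee in the frame of pan between -0.102 and 0.102 m and y of offcut_tee in the frame of pan between -0.083 and 0.083 m), for 0.2 s.
3. the gate is shut (value of joint gate above 0.207 m), for 0.2 s.
At the end, for the whole second after the job is handed in: All five offcuts lie between the pan's walls, behind the gate, which is shut to within 8 mm of its stop; the sweeper stands upright, at rest, back on its mat (its middle within 45 mm along and 40 mm across of the mat's middle, tilted by less than 0.1 rad) (all of step 2 and value of joint gate above 0.207 m and x of sweeper in the frame of mat between -0.045 and 0.045 m and y of sweeper in the frame of mat between -0.04 and 0.04 m and height (world z) of sweeper below 0.009 m and angle between sweeper's own z axis and vertical below 0.1 rad and linear speed of sweeper below 0.02 m/s); the robot touches nothing.
It fails at once if an offcut is handled with the fingers instead of the sweeper (contact force between the fingers and offcut_square above 1 N or contact force between the fingers and offcut_flat above 1 N or contact force between the fingers and offcut_angle above 1 N or contact force between the fingers and offcut_channel above 1 N or contact force between the fingers and offcut_tee above 1 N).
It fails at once if a bystander is moved by more than 30 mm (distance of any of pliers_a, doming_block, jar, bench_block, cup from where it was at the start of the episode above 0.03 m).
It also fails if it takes over 72 s, if anything falls off the work surface, if the arm or the gripper's body presses on something with over 40 N, if the wrist force passes 120 N, or if a joint passes its speed limit or range.

## Working session

There is one attempt and no reset: what is moved stays moved. The work goes in short steps, Python scripts to look and compute and a tool call to move; the robot and the scene stay as the last step left them, time stands still between calls to the robot, and variables do not carry over. Pictures are saved under pics/ and viewed, about 8 in all and at most 12, crops included, and the job is handed in when it is done.

Besides the shell and the picture viewer there is one more tool, called after "Emit:" by a JSON object that holds its "method" and its "body", one argument or row to a line. arm_command: Moves the arm, as the interface text tells. Its arguments: {"type":"object","properties":{"jaw":{"type":"array"},"delta_pos":{"type":"array"},"roll":{"type":"array"},"force":{"type":"number"}},"required":["jaw","delta_pos","roll"]}

```bash
mkdir -p pics; cat > h.py <<'E'
import numpy as np, cv2
from bench import r, snapshot, camera_params, spotter
from scipy.spatial.transform import Rotation as R
def ray(cam,px):
    c=camera_params(cam)
    d=np.array([(px[0]-c['cx'])/c['fx'],(px[1]-c['cy'])/c['fy']]);u=d.copy()
    for _ in range(20): u=d/(1+c['k1']*(u@u))
    v=np.array([u[0],u[1],1.])
    if 'mount' in c:
        M=np.array(c['mount']);s=r.sense();W=R.from_euler('xyz',s['tcp_rot'],degrees=True).as_matrix()
        return W@M[:3,3]+np.array(s['tool_pos']),W@M[:3,:3]@v
    Q=cv2.Rodrigues(np.array(c['rvec'],float))[0];t=np.array(c['tvec'],float).ravel()
    return -Q.T@t,Q.T@v
def at(cam,px,z=0):
    o,d=ray(cam,px);return (o+d*(z-o[2])/d[2])
def proj(cam,P):
    c=camera_params(cam);Q=cv2.Rodrigues(np.array(c['rvec'],float))[0]
    p=Q@np.array(P,float)+np.array(c['tvec'],float).ravel();u=p[:2]/p[2];u=u*(1+c['k1']*(u@u))
    return np.array([u[0]*c['fx']+c['cx'],u[1]*c['fy']+c['cy']])
def save(cam,name):
    im=snapshot(cam);cv2.imwrite('pics/'+name,im[:,:,::-1]);return im
E
python3 - <<'E'
from h import *
np.set_printoptions(precision=1,suppress=True)
a=save('top','top0.png');b=save('side','side0.png')
cv2.imwrite('pics/top0b.png',cv2.resize(a[:,:,::-1],(800,600),interpolation=cv2.INTER_CUBIC))
for cam in ['top','side']:
  print(cam,ray(cam,(256,192)))
  for n in ['sweeper','mat','pan','gate_post','offcut_square','offcut_flat','offcut_angle','offcut_channel','offcut_tee','pliers_a','doming_block','jar','bench_block','cup']:
    for p in spotter.pinpoint(cam,n)[:2]:
      print(n,round(p['conf'],2),np.array(p['centre']),at(cam,p['centre'],66 if n=='gate_post' else 4 if n=='sweeper' else 0)[:2])
print(r.sense())
E
```

```text
top (array([ 377. ,  -21.8, 1049.9]), array([ 0.2,  0. , -1. ]))
sweeper 0.66 [375.4 195.5] [ 541.6 -355.2]
mat 0.28 [266.7 181.5] [579.4 -42.3]
pan 0.74 [137.8 217.6] [470.3 324.6]
gate_post 0.75 [164.7 164.1] [611.9 237.7]
offcut_square 0.54 [235.4 177.5] [590.   47.7]
offcut_square 0.19 [249.2 135.1] [717.7  10.2]
offcut_flat 0.53 [217.  217.3] [474.8  97.2]
offcut_flat 0.22 [344.3 144. ] [ 694.7 -270. ]
offcut_angle 0.75 [294.5 222.8] [ 461.8 -121.7]
offcut_channel 0.79 [268.3 184.4] [571. -47.]
offcut_tee 0.51 [248.3 217.1] [476.5   8.8]
offcut_tee 0.33 [237.9 177.7] [589.5  40.5]
pliers_a 0.55 [322.3 265.4] [ 343.6 -199.2]
doming_block 0.92 [293.  133.5] [ 724.3 -118.6]
jar 0.74 [250.7 137.8] [709.4   5.7]
bench_block 0.66 [346.4 142.2] [ 700.4 -276.5]
cup 0.97 [202.1 265.1] [340.8 135.2]
cup 0.56 [235. 181.] [579.8  48.7]
side (array([ 456.5, -632.4,  509.2]), array([ 0.1,  0.8, -0.6]))
sweeper 0.91 [291.6 359.2] [ 538.3 -356.9]
pan 0.77 [215.8 152.9] [465.1 330.3]
pan 0.61 [270.  201.1] [582.7  49.5]
gate_post 0.93 [264.6 142.7] [603.5 237.6]
offcut_square 0.75 [269.2 204.6] [578.   35.7]
offcut_flat 0.59 [227.2 195.9] [480.   92.8]
offcut_angle 0.93 [228.6 256.6] [ 464.2 -121.6]
offcut_channel 0.77 [275.  224.2] [577.2 -39.7]
offcut_tee 0.55 [230.2 216.4] [479.7   8.1]
pliers_a 0.95 [159.7 294. ] [ 331.6 -192.6]
pliers_a 0.24 [217.1 153.9] [468.7 323. ]
doming_block 0.93 [348.8 241.2] [ 719.6 -124.3]
jar 0.58 [327.1 202.8] [718.4  15.2]
bench_block 0.64 [370.5 299.1] [ 701.9 -272.4]
cup 0.75 [169.8 191. ] [333.7 144.7]
{'time': 1.5, 'joint_pos': array([65.5,  7.5, 85.3,  0. , 87.3, -4.9]), 'qd': array([ 0.1, -0. ,  0.1,  0.1, -0.1,  0. ]), 'joint_efforts': array([  0. , -56.9, -50.1,  -0. ,   0. ,  -0. ]), 'tool_pos': array([201.6, 565.1, 248.3]), 'tcp_rot': array([180. ,  -0. , 160.4]), 'ft_force': array([-0.7,  0.9,  0.5]), 'wrist_torque': array([-0., -0., -0.]), 'finger_gap': 85.47033997744728}
```

View pics/top0b.png

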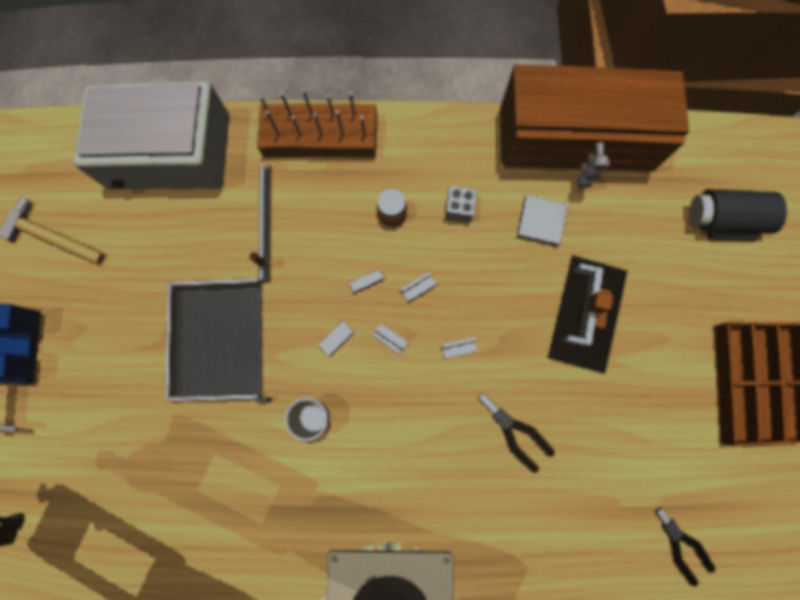

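View pics/side0.png

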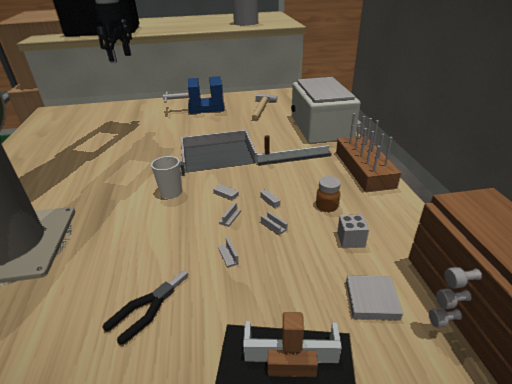

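Top view: the pan is at (215,340) with its mouth to the right (world -y) and its gate open towards the top. The offcuts lie around (350-475, 280-350), and the sweeper is on its mat at (588,315) with the cheeks facing left (+y). The side view agrees: sweeper at (292,350), post at (267,143). Next I move towards the sweeper and look at it from close up.

Emit:
{"method": "arm_command", "body": {
  "jaw": [1,1,1,1,1,1,1,1,1,1,1,1,1],
  "delta_pos": [
    [-0.96,-0.63,0],
    [-0.96,-0.63,0],
    [-0.96,-0.63,0],
    [-0.96,-0.63,0],
    [-0.96,-0.63,0],
    [-0.96,-0.63,0],
    [-0.96,-0.63,0],
    [-0.96,-0.63,0],
    [-0.96,-0.63,0],
    [-0.96,-0.63,0],
    [-0.96,-0.63,0],
    [-0.96,-0.63,0],
    [-0.96,-0.63,0]
  ],
  "roll": [-0.17,-0.17,-0.17,-0.17,-0.17,-0.17,-0.17,-0.17,-0.17,-0.17,-0.17,-0.17,-0.17]
}}

```text
time: 2.58
tool_pos: [479.8, 196.6, 248.3]
tcp_rot: [-180.0, 0.0, 167.8]
ft_force: [-0.3, -0.1, -0.3]
finger_gap: 85.6
```

```bash
cat >> h.py <<'E'
def go(x,y,z=None,yaw=None):
    "shares of a move from the measured pose to a world target"
    s=r.sense();p=np.array(s['tool_pos']);W=R.from_euler('xyz',s['tcp_rot'],degrees=True).as_matrix()
    d=W.T@(np.array([x,y,p[2] if z is None else z])-p)/400
    ro=0 if yaw is None else -((yaw-s['tcp_rot'][2]+180)%360-180)/45
    print('pose',p.round(1),np.round(s['tcp_rot'],1),'F',np.round(s['ft_force'],1),'gap',round(s['finger_gap'],1),'t',round(s['time'],2),'-> delta',d.round(4),'roll',round(ro,3))
E
python3 - <<'E'
from h import *
np.set_printoptions(precision=1,suppress=True)
snapshot('top')
for n in ['mat','sweeper','pan']:
  for p in spotter.silhouettes('top',n)[:1]:
    c=max(cv2.findContours(p['region'].astype(np.uint8),0,1)[0],key=cv2.contourArea)[:,0]
    w=np.array([at('top',q,{'mat':4,'sweeper':40,'pan':0}[n])[:2] for q in c],np.float32)
    print(n,p['conf'],cv2.minAreaRect(w))
go(490,-200); go(540,-356)
E
```

```text
mat 0.81 ((528.031494140625, -357.2455139160156), (110.55960083007812, 200.99993896484375), 75.46183013916016)
sweeper 0.96 ((536.5537109375, -353.1643371582031), (74.54763793945312, 147.75686645507812), 81.70183563232422)
pan 0.72 ((427.4533996582031, 382.0599670410156), (136.37518310546875, 67.44873046875), 3.9747002124786377)
pose [477.9 199.8 248.3] [180.   -0.  168.1] F [-0.5  0.6 -0. ] gap 85.3 t 2.78 -> delta [-0.2 -1.  -0. ] roll 0
pose [477.9 199.8 248.3] [180.   -0.  168.1] F [-0.5  0.6 -0. ] gap 85.3 t 2.78 -> delta [-0.4 -1.3 -0. ] roll 0
```

Emit:
{"method": "arm_command", "body": {
  "jaw": [1,1,1,1,1,1,1,1,1,1,1],
  "delta_pos": [
    [-0.25,-0.95,0],
    [-0.25,-0.95,0],
    [-0.25,-0.95,0],
    [-0.25,-0.95,0],
    [-0.25,-0.95,0],
    [-0.25,-0.95,0],
    [-0.25,-0.95,0],
    [-0.25,-0.95,0],
    [-0.25,-0.95,0],
    [-0.25,-0.95,0],
    [-0.25,-0.95,0]
  ],
  "roll": [0,0,0,0,0,0,0,0,0,0,0]
}}

```text
time: 3.7
tool_pos: [497.4, -194.9, 248.1]
tcp_rot: [-180.0, -0.0, 168.0]
ft_force: [0.6, -0.3, 0.5]
finger_gap: 85.4
```

```bash
python3 - <<'E'
from h import *
go(535,-340,250,170)
E
```

```text
pose [ 497.4 -194.9  248.1] [-180.   -0.  168.] F [ 0.6 -0.3  0.5] gap 85.4 t 3.7 -> delta [-0.1674 -0.3353 -0.0046] roll -0.045
```

Emit:
{"method": "arm_command", "body": {
  "jaw": [1,1,1,1,1,1],
  "delta_pos": [
    [-0.17,-0.34,0],
    [-0.17,-0.34,0],
    [-0.17,-0.34,0],
    [-0.17,-0.34,0],
    [-0.17,-0.34,0],
    [-0.17,-0.34,0]
  ],
  "roll": [-0.05,-0.05,-0.05,-0.05,-0.05,-0.05]
}}

```text
time: 4.2
tool_pos: [536.3, -341.2, 247.3]
tcp_rot: [180.0, -0.1, 170.3]
ft_force: [-0.5, 0.3, 0.1]
finger_gap: 85.6
```

```bash
python3 - <<'E'
from h import *
np.set_printoptions(precision=1,suppress=True)
im=save('wrist','w1.png')
print(spotter.pinpoint('wrist','sweeper')[:1])
for n in ['mat','sweeper']:
  for p in spotter.silhouettes('wrist',n)[:1]:
    c=max(cv2.findContours(p['region'].astype(np.uint8),0,1)[0],key=cv2.contourArea)[:,0]
    w=np.array([at('wrist',q,{'mat':4,'sweeper':44}[n])[:2] for q in c],np.float32)
    print(n,p['conf'],cv2.minAreaRect(w),cv2.boundingRect(c))
for p in spotter.pinpoint('wrist','sweeper')[:1]: print(at('wrist',p['centre'],4))
go(540,-356,150,171)
E
```

```text
[{'centre': [247.3, 166.0], 'conf': 0.66}]
mat 0.69 ((529.882080078125, -354.9034423828125), (111.4302978515625, 200.35134887695312), 74.9134521484375) (199, 76, 95, 154)
sweeper 0.63 ((537.761474609375, -348.4707336425781), (61.25583267211914, 140.6228485107422), 78.88679504394531) (223, 111, 54, 114)
[ 540.3 -351.5    4. ]
pose [ 536.1 -340.2  248.6] [-180.     0.   170.4] F [-0.6  0.3  0.5] gap 85.4 t 4.45 -> delta [-0.  -0.   0.2] roll -0.014
```

View pics/w1.png

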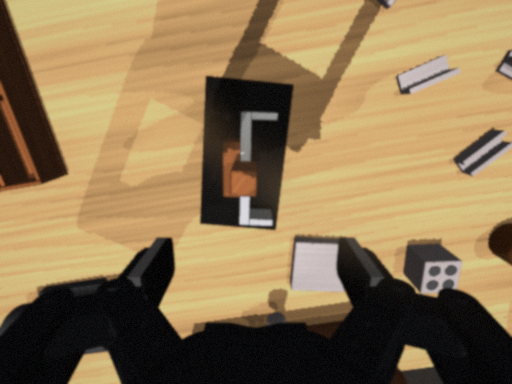

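Wrist view: the mat spans (201-293, 77-229). The blade runs from (247,113) to (243,222) with its cheeks to the right, and the wooden handle is around (240,175).

```bash
python3 - <<'E'
from h import *
np.set_printoptions(precision=1,suppress=True)
im=cv2.imread('pics/w1.png')
cv2.imwrite('pics/w1c.png',cv2.resize(im[70:240,190:300],None,fx=5,fy=3.5*5/3.5 if 0 else 3.5,interpolation=cv2.INTER_CUBIC))
for a,b in [((242,112),(240,223))]:
  A,B=at('wrist',a,44),at('wrist',b,44); print(A,B,np.linalg.norm(A-B),np.degrees(np.arctan2(*(A-B)[1::-1])))
E
```

```text
[ 468.8 -343.9   44. ] [ 604.1 -371.2   44. ] 137.98782368071087 168.59351949580574
```

View pics/w1c.png

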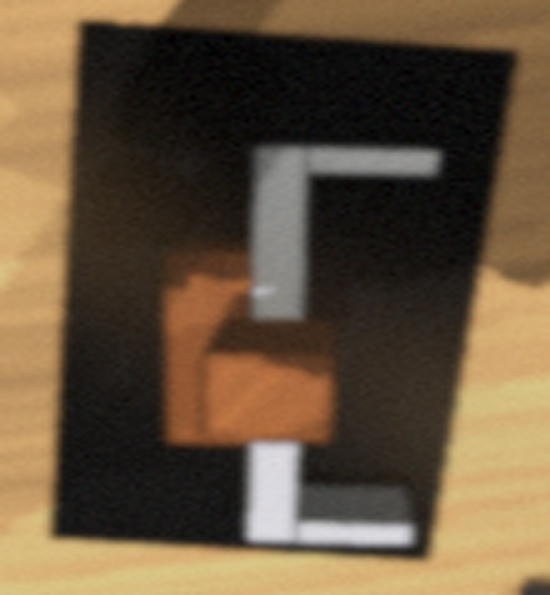

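```bash
python3 - <<'E'
from h import *
np.set_printoptions(precision=1,suppress=True)
f=lambda u,v,z: at('wrist',(190+u/5-.4,70+v/3.5-.4),z)
P=[f(255,147,44),f(246,543,44),f(311,147,44),f(298,543,44)]
print(P,np.mean(P,0)); d=P[1]-P[0];print(np.linalg.norm(d),np.degrees(np.arctan2(d[1],d[0])));d=P[3]-P[2];print(np.degrees(np.arctan2(d[1],d[0])),np.linalg.norm(P[0]-P[2]))
H=[f(208,353,99),f(334,353,99),f(334,442,99),f(208,442,99)];print(H,np.mean(H,0))
go(537,-354,150,168.5)
E
```

```text
[array([ 468.1, -345.4,   44. ]), array([ 606.2, -373.1,   44. ]), array([ 470.2, -332.7,   44. ]), array([ 608.4, -359.9,   44. ])] [ 538.3 -352.8   44. ]
140.8728537661173 -11.3654340753577
-11.116678919038186 12.811715249225337
[array([ 522.2, -362.1,   99. ]), array([ 526.5, -337. ,   99. ]), array([ 553.2, -341.4,   99. ]), array([ 548.9, -367.3,   99. ])] [ 537.7 -352.    99. ]
pose [ 536.1 -340.2  248.6] [-180.     0.   170.4] F [-0.6  0.3  0.5] gap 85.4 t 4.45 -> delta [-0.  -0.   0.2] roll 0.042
```

Emit:
{"method": "arm_command", "body": {
  "jaw": [1,1,1,1,1,1,1,1,1,1,1],
  "delta_pos": [
    [-0.01,-0.03,0.08],
    [-0.01,-0.03,0.16],
    [-0.01,-0.03,0.24],
    [-0.01,-0.03,0.3],
    [-0.01,-0.03,0.35],
    [-0.01,-0.03,0.4],
    [-0.01,-0.03,0.43],
    [-0.01,-0.03,0.45],
    [-0.01,-0.03,0.45],
    [-0.01,-0.03,0.45],
    [-0.01,-0.03,0.45]
  ],
  "roll": [0.04,0.04,0.04,0.04,0.04,0.04,0.04,0.04,0.04,0.04,0.04]
}}

```text
time: 5.37
tool_pos: [539.0, -353.4, 70.5]
tcp_rot: [-179.9, 0.1, 168.6]
ft_force: [0.5, 0.2, 0.6]
finger_gap: 85.6
```

Emit:
{"method": "arm_command", "body": {
  "jaw": [-1,-1,-1,-1,-1,-1,-1,-1,-1,-1,-1,-1],
  "delta_pos": [
    [0,0,0],
    [0,0,0],
    [0,0,0],
    [0,0,0],
    [0,0,0],
    [0,0,0],
    [0,0,0],
    [0,0,0],
    [0,0,0],
    [0,0,0],
    [0,0,0],
    [0,0,0]
  ],
  "roll": [0,0,0,0,0,0,0,0,0,0,0,0],
  "force": 80
}}

```text
time: 6.37
tool_pos: [539.2, -353.6, 70.8]
tcp_rot: [-179.9, 0.2, 168.6]
ft_force: [-1.9, -0.4, 4.5]
finger_gap: 27.2
```

```bash
python3 - <<'E'
from h import *
go(475,-192,66,180)
E
```

```text
pose [ 539.2 -353.6   70.8] [-179.9    0.2  168.6] F [-1.9 -0.4  4.5] gap 27.2 t 6.37 -> delta [0.2373 0.3642 0.0106] roll -0.254
```

Emit:
{"method": "arm_command", "body": {
  "jaw": [-1,-1,-1,-1,-1,-1,-1,-1,-1,-1,-1,-1,-1,-1],
  "delta_pos": [
    [0,0,-0.05],
    [0,0,-0.1],
    [0.02,0.04,-0.1],
    [0.06,0.09,-0.1],
    [0.1,0.16,-0.1],
    [0.14,0.23,-0.1],
    [0.18,0.29,-0.1],
    [0.21,0.33,-0.1],
    [0.23,0.36,-0.1],
    [0.23,0.36,-0.1],
    [0.23,0.36,-0.1],
    [0.23,0.36,-0.1],
    [0.23,0.36,-0.1],
    [0.23,0.36,-0.1]
  ],
  "roll": [0,0,-0.05,-0.1,-0.15,-0.2,-0.25,-0.25,-0.25,-0.25,-0.25,-0.25,-0.25,-0.25]
}}

```text
time: 7.53
tool_pos: [477.6, -194.9, 110.2]
tcp_rot: [-179.8, 0.1, 179.8]
ft_force: [-0.3, -0.4, -2.7]
finger_gap: 27.0
```

```bash
python3 - <<'E'
from h import *
a=save('top','top1.png')
cv2.imwrite('pics/top1b.png',cv2.resize(a[100:300,100:400,::-1],(795,530),interpolation=cv2.INTER_CUBIC))
go(477,-195,68.5,180)
for n in ['offcut_square','offcut_flat','offcut_angle','offcut_channel','offcut_tee']:
  for cam in ['top','side']:
    if cam=='side' and n=='offcut_square': snapshot('side')
    for p in spotter.silhouettes(cam,n)[:1]:
      c=max(cv2.findContours(p['region'].astype(np.uint8),0,1)[0],key=cv2.contourArea)[:,0]
      w=np.array([at(cam,q,10)[:2] for q in c])
      print(cam,n,round(p['conf'],2),w.min(0).round(),w.max(0).round())
E
```

```text
pose [ 477.6 -194.8  110.2] [-1.798e+02  1.000e-01  1.798e+02] F [ 0.5  0.2 -3.3] gap 27.0 t 7.58 -> delta [ 0.0017 -0.0002  0.1042] roll -0.005
top offcut_square 0.61 [563.  25.] [598.  76.]
side offcut_square 0.47 [562.  10.] [606.  90.]
top offcut_flat 0.59 [449.  71.] [506. 130.]
top offcut_angle 0.69 [ 665. -322.] [ 750. -228.]
side offcut_angle 0.41 [ 445. -114.] [464. -94.]
top offcut_channel 0.6 [550. -71.] [594. -15.]
side offcut_channel 0.88 [546. -86.] [602.  -1.]
top offcut_tee 0.45 [454. -24.] [498.  32.]
```

View pics/top1b.png

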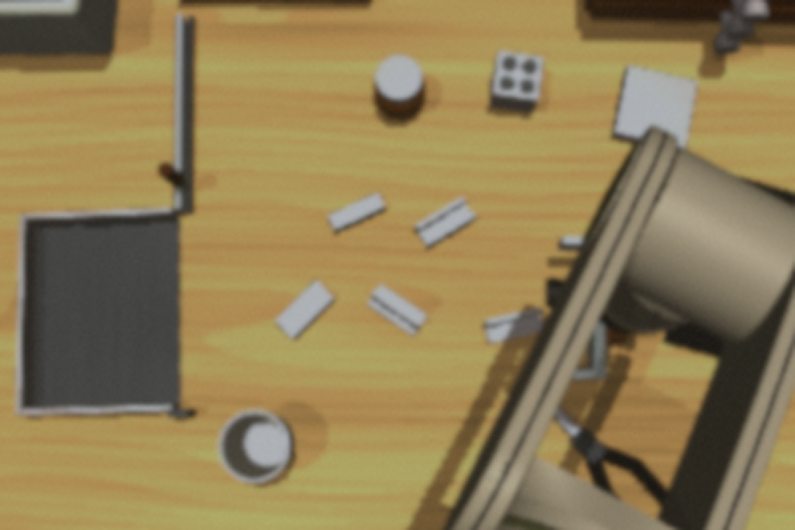

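The five offcuts are where I measured them. The pan mouth runs along crop x≈179, from y=213 to 405. I'll lower the sweeper behind the angle offcut and sweep the lower row.

Emit:
{"method": "arm_command", "body": {
  "jaw": [-1,-1,-1,-1,-1,-1],
  "delta_pos": [
    [0,0,0.04],
    [0,0,0.08],
    [0,0,0.1],
    [0,0,0.105],
    [0,0,0.105],
    [0,0,0.105]
  ],
  "roll": [0,0,0,0,0,0]
}}

```text
time: 8.63
tool_pos: [477.9, -194.4, 68.8]
tcp_rot: [-179.8, 0.2, 179.8]
ft_force: [0.2, -1.2, -2.2]
finger_gap: 27.3
```

```bash
python3 - <<'E'
from h import *
go(477,100,68,180)
for u,v,z in [(178,213,0),(180,405,0),(24,218,35),(20,412,35),(185,20,32),(185,208,10),(186,412,10)]: print((u,v),at('top',(100+u/2.65,100+v/2.65),z).round())
E
```

```text
pose [ 477.9 -194.4   68.8] [-179.8    0.2  179.8] F [ 0.2 -1.2 -2.2] gap 27.3 t 8.63 -> delta [ 0.0045  0.7359 -0.    ] roll -0.004
(178, 213) [579. 245.   0.]
(180, 405) [373. 233.   0.]
(24, 218) [566. 403.  35.]
(20, 412) [362. 392.  35.]
(185, 20) [790. 242.  32.]
(185, 208) [583. 235.  10.]
(186, 412) [366. 224.  10.]
```

Emit:
{"method": "arm_command", "body": {
  "jaw": [-1,-1,-1,-1,-1,-1,-1,-1,-1,-1,-1,-1,-1,-1,-1,-1,-1,-1,-1,-1],
  "delta_pos": [
    [0,0.03,0.001],
    [0,0.06,0.001],
    [0,0.1,0.001],
    [0,0.14,0.001],
    [0,0.18,0.001],
    [0,0.22,0.001],
    [0,0.26,0.001],
    [0,0.3,0.001],
    [0,0.34,0.001],
    [0,0.38,0.001],
    [0,0.42,0.001],
    [0,0.46,0.001],
    [0,0.5,0.001],
    [0,0.54,0.001],
    [0,0.58,0.001],
    [0,0.62,0.001],
    [0,0.66,0.001],
    [0,0.69,0.001],
    [0,0.71,0.001],
    [0,0.72,0.001]
  ],
  "roll": [0,0,0,0,0,0,0,0,0,0,0,0,0,0,0,0,0,0,0,0]
}}

```text
time: 10.3
tool_pos: [478.7, 94.8, 68.0]
tcp_rot: [-179.8, 0.2, 179.9]
ft_force: [-0.3, -4.4, 0.1]
finger_gap: 27.2
```

```bash
python3 - <<'E'
from h import *
go(474,262,68,182)
a=save('top','top2.png');b=save('side','side2.png')
A=cv2.resize(a[100:300,100:300,::-1],(400,400),interpolation=cv2.INTER_CUBIC)
B=cv2.resize(b[100:300,130:330,::-1],(400,400),interpolation=cv2.INTER_CUBIC)
cv2.imwrite('pics/c2.png',np.hstack([A,B]))
E
```

```text
pose [478.7  94.8  68. ] [-179.8    0.2  179.9] F [-0.3 -4.4  0.1] gap 27.2 t 10.3 -> delta [ 0.0125  0.4181 -0.0014] roll -0.047
```

View pics/c2.png

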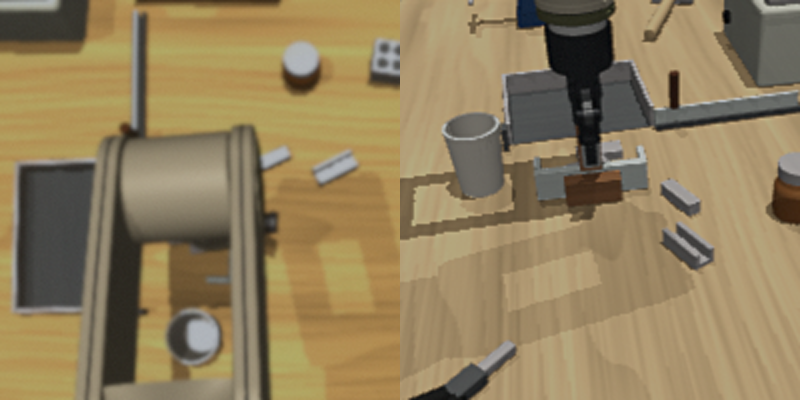

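The side view (right half) shows the three lower offcuts ahead of the blade, the cup clear, and the square and channel untouched to the right. I'll carry on into the pan.

Emit:
{"method": "arm_command", "body": {
  "jaw": [-1,-1,-1,-1,-1,-1,-1,-1,-1,-1,-1,-1,-1,-1,-1],
  "delta_pos": [
    [0,0.03,0],
    [0,0.06,0],
    [0,0.09,0],
    [0,0.12,0],
    [0,0.15,0],
    [0.005,0.18,0],
    [0.01,0.21,0],
    [0.01,0.24,0],
    [0.01,0.27,0],
    [0.01,0.3,0],
    [0.01,0.33,0],
    [0.01,0.36,0],
    [0.01,0.39,0],
    [0.01,0.41,0],
    [0.01,0.41,0]
  ],
  "roll": [0,0,0,0,0,-0.02,-0.04,-0.06,-0.06,-0.06,-0.06,-0.06,-0.06,-0.06,-0.06]
}}

```text
time: 11.65
tool_pos: [475.0, 260.5, 67.3]
tcp_rot: [-179.9, 0.2, -177.4]
ft_force: [0.6, 0.3, -2.0]
finger_gap: 27.2
```

```bash
python3 - <<'E'
from h import *
go(478,200,68,182)
b=save('side','side3.png')
a=save('top','top3.png')
cv2.imwrite('pics/c3.png',np.hstack([cv2.resize(i[s,c,::-1],(400,400),interpolation=cv2.INTER_CUBIC) for i,s,c in [(a,slice(120,280),slice(90,250)),(b,slice(100,260),slice(150,310))]]))
E
```

```text
pose [475.  260.5  67.3] [-179.9    0.2 -177.4] F [ 0.6  0.3 -2. ] gap 27.2 t 11.65 -> delta [-0.0006 -0.1514 -0.0015] roll 0.014
```

View pics/c3.png

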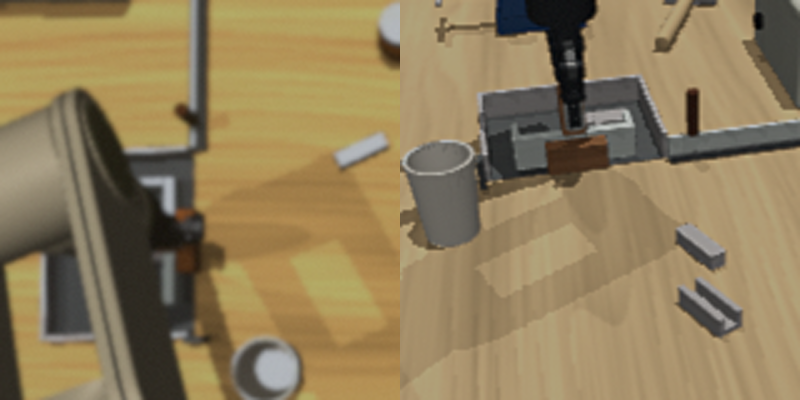

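The lower three offcuts are inside the pan ahead of the blade, and the square and channel remain. I'll withdraw, lift, and fly behind the channel for a diagonal sweep.

Emit:
{"method": "arm_command", "body": {
  "jaw": [-1,-1,-1,-1,-1,-1,-1,-1,-1,-1,-1,-1,-1,-1,-1,-1,-1,-1,-1,-1],
  "delta_pos": [
    [0,-0.04,0],
    [0,-0.09,0],
    [0,-0.14,0],
    [0,-0.18,-0.02],
    [0,-0.2,-0.08],
    [-0.02,-0.24,-0.14],
    [-0.06,-0.3,-0.16],
    [-0.1,-0.37,-0.16],
    [-0.14,-0.44,-0.16],
    [-0.17,-0.51,-0.16],
    [-0.2,-0.58,-0.16],
    [-0.23,-0.65,-0.16],
    [-0.25,-0.72,-0.16],
    [-0.28,-0.79,-0.16],
    [-0.3,-0.85,-0.16],
    [-0.3,-0.88,-0.16],
    [-0.3,-0.88,-0.16],
    [-0.3,-0.88,-0.16],
    [-0.3,-0.88,-0.16],
    [-0.3,-0.88,-0.16]
  ],
  "roll": [0,0,0,0,0,0,-0.05,-0.1,-0.15,-0.2,-0.25,-0.3,-0.35,-0.39,-0.39,-0.39,-0.39,-0.39,-0.39,-0.39]
}}

```text
time: 13.42
tool_pos: [610.2, -85.8, 131.9]
tcp_rot: [-179.9, 0.1, -159.8]
ft_force: [-0.2, -0.2, -3.4]
finger_gap: 27.2
```

```bash
python3 - <<'E'
from h import *
b=save('side','side4.png')
go(611,-87,67.5,200);go(611-.346*300,-87+.938*300,67.5,200)
for n in ['offcut_square','offcut_flat','offcut_angle','offcut_channel','offcut_tee']:
    for p in spotter.pinpoint('side',n)[:1]: print(n,round(p['conf'],2),at('side',p['centre'],0).round())
a=save('top','top4.png')
for n in ['offcut_square','offcut_flat','offcut_angle','offcut_channel','offcut_tee']:
    for p in spotter.pinpoint('top',n)[:1]: print(n,round(p['conf'],2),at('top',p['centre'],0).round())
cv2.imwrite('pics/c4.png',np.hstack([cv2.resize(i[s,c,::-1],(400,400),interpolation=cv2.INTER_CUBIC) for i,s,c in [(a,slice(120,280),slice(100,260)),(b,slice(110,270),slice(170,330))]]))
E
```

```text
pose [610.3 -85.8 132.1] [-1.799e+02  1.000e-01 -1.597e+02] F [ 0.5  0.4 -2.8] gap 26.9 t 13.47 -> delta [-0.0003 -0.003   0.1614] roll 0.006
pose [610.3 -85.8 132.1] [-1.799e+02  1.000e-01 -1.597e+02] F [ 0.5  0.4 -2.8] gap 26.9 t 13.47 -> delta [-3.000e-04  7.469e-01  1.596e-01] roll 0.006
offcut_square 0.63 [579.  42.   0.]
offcut_flat 0.63 [511. 341.   0.]
offcut_angle 0.39 [463. 299.   0.]
offcut_channel 0.76 [572. -43.   0.]
offcut_tee 0.44 [512. 298.   0.]
offcut_square 0.55 [585.  51.   0.]
offcut_flat 0.46 [509. 340.   0.]
offcut_angle 0.53 [457. 294.   0.]
offcut_channel 0.6 [578. -41.   0.]
offcut_tee 0.48 [499. 297.   0.]
```

View pics/c4.png

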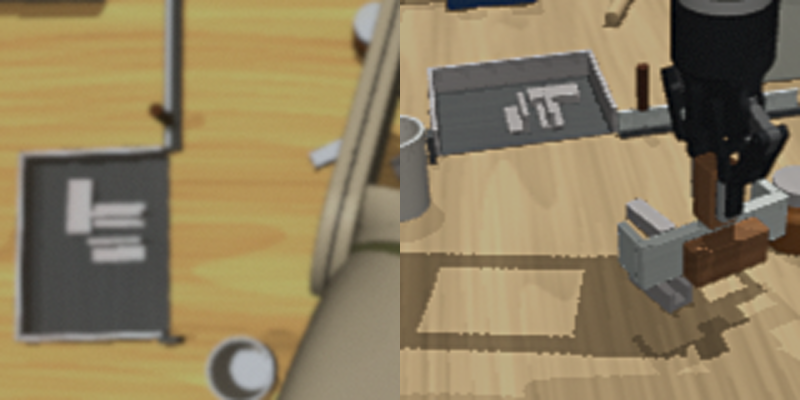

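Angle, tee and flat lie well inside the pan. Lowering the sweeper and starting the diagonal sweep.

Emit:
{"method": "arm_command", "body": {
  "jaw": [-1,-1,-1,-1,-1,-1,-1],
  "delta_pos": [
    [0,0,0.05],
    [0,0,0.1],
    [0,0,0.14],
    [0,0,0.155],
    [0,0,0.16],
    [0,0,0.16],
    [0,0,0.16]
  ],
  "roll": [0,0,0,0,0,0,0]
}}

```text
time: 14.6
tool_pos: [611.4, -87.3, 69.0]
tcp_rot: [-179.8, 0.2, -159.8]
ft_force: [0.6, -0.6, -1.9]
finger_gap: 27.0
```

Emit:
{"method": "arm_command", "body": {
  "jaw": [-1,-1,-1,-1,-1,-1,-1,-1,-1,-1,-1,-1,-1,-1,-1,-1,-1,-1,-1,-1],
  "delta_pos": [
    [0,0.03,0],
    [0,0.06,0],
    [0,0.09,0],
    [0,0.12,0],
    [0,0.16,0],
    [0,0.2,0],
    [0,0.24,0],
    [0,0.28,0],
    [0,0.32,0],
    [0,0.36,0],
    [0,0.4,0],
    [0,0.44,0],
    [0,0.48,0],
    [0,0.52,0],
    [0,0.56,0],
    [0,0.59,0],
    [0,0.62,0],
    [0,0.64,0],
    [0,0.65,0],
    [0,0.65,0]
  ],
  "roll": [0,0,0,0,0,0,0,0,0,0,0,0,0,0,0,0,0,0,0,0]
}}

```text
time: 16.27
tool_pos: [521.2, 157.7, 68.0]
tcp_rot: [-179.8, 0.1, -159.8]
ft_force: [0.8, -0.0, -2.3]
finger_gap: 27.1
```

```bash
python3 - <<'E'
from h import *
go(482,262,67.5,185)
b=save('side','side5.png');a=save('top','top5.png')
cv2.imwrite('pics/c5.png',np.hstack([cv2.resize(i[s,c,::-1],(400,400),interpolation=cv2.INTER_CUBIC) for i,s,c in [(a,slice(120,280),slice(100,260)),(b,slice(110,270),slice(170,330))]]))
E
```

```text
pose [521.2 157.7  68. ] [-1.798e+02  1.000e-01 -1.598e+02] F [ 0.8 -0.  -2.3] gap 27.1 t 16.27 -> delta [0.0018 0.2785 0.0003] roll 0.338
```

View pics/c5.png

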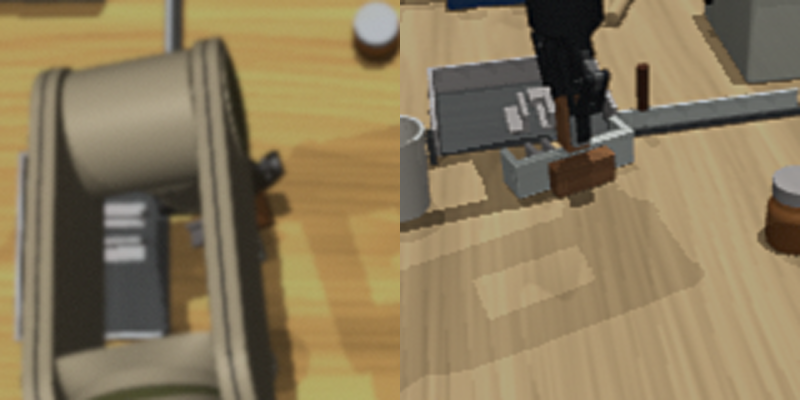

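Emit:
{"method": "arm_command", "body": {
  "jaw": [-1,-1,-1,-1,-1,-1,-1,-1,-1,-1,-1,-1,-1,-1,-1],
  "delta_pos": [
    [0.01,0.02,0],
    [0.02,0.04,0],
    [0.03,0.06,0],
    [0.03,0.09,0],
    [0.03,0.12,0],
    [0.03,0.15,0],
    [0.03,0.18,0],
    [0.03,0.21,0],
    [0.03,0.23,0],
    [0.03,0.25,0],
    [0.03,0.27,0],
    [0.03,0.28,0],
    [0.03,0.285,0],
    [0.03,0.29,0],
    [0.03,0.29,0]
  ],
  "roll": [0,0,0,0,0,0,0,0,0.08,0.16,0.24,0.3,0.34,0.34,0.34]
}}

```text
time: 17.62
tool_pos: [469.7, 262.6, 67.4]
tcp_rot: [-179.9, 0.2, -175.0]
ft_force: [0.1, -0.2, -1.8]
finger_gap: 27.3
```

```bash
python3 - <<'E'
from h import *
go(482,262,67.5,185)
b=save('side','side6.png')
cv2.imwrite('pics/c6.png',cv2.resize(b[110:250,170:330,::-1],(640,560),interpolation=cv2.INTER_CUBIC))
E
```

```text
pose [469.7 262.6  67.4] [-179.9    0.2 -175. ] F [ 0.1 -0.2 -1.8] gap 27.3 t 17.62 -> delta [-0.0305 -0.0041 -0.0002] roll -0.0
```

View pics/c6.png

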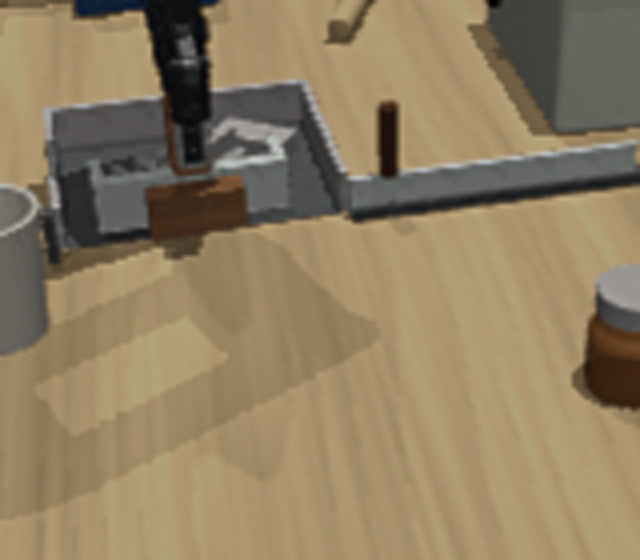

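Nothing is left outside the pan. Withdrawing.

Emit:
{"method": "arm_command", "body": {
  "jaw": [-1,-1,-1,-1,-1,-1,-1,-1,-1,-1,-1,-1,-1,-1,-1,-1,-1,-1,-1,-1],
  "delta_pos": [
    [0,-0.03,0],
    [0,-0.07,0],
    [0,-0.11,0],
    [0,-0.15,0],
    [0,-0.19,0],
    [0,-0.23,-0.05],
    [-0.02,-0.28,-0.11],
    [-0.04,-0.34,-0.16],
    [-0.06,-0.41,-0.16],
    [-0.08,-0.48,-0.16],
    [-0.1,-0.55,-0.16],
    [-0.12,-0.62,-0.16],
    [-0.14,-0.69,-0.16],
    [-0.15,-0.76,-0.16],
    [-0.15,-0.83,-0.16],
    [-0.15,-0.9,-0.16],
    [-0.15,-0.95,-0.16],
    [-0.15,-0.98,-0.16],
    [-0.15,-0.98,-0.16],
    [-0.15,-0.98,-0.16]
  ],
  "roll": [0,0,0,0,0,0,0,0.05,0.1,0.15,0.2,0.25,0.3,0.35,0.38,0.38,0.38,0.38,0.38,0.38]
}}

```text
time: 19.33
tool_pos: [563.1, -123.0, 131.9]
tcp_rot: [-180.0, 0.1, 167.8]
ft_force: [-0.6, 0.7, -2.0]
finger_gap: 27.2
```

```bash
python3 - <<'E'
from h import *
go(530,-356,110,168.7)
b=save('side','side7.png');S={}
for n in ['offcut_square','offcut_flat','offcut_angle','offcut_channel','offcut_tee']:
    for p in spotter.pinpoint('side',n)[:1]: print(n,round(p['conf'],2),at('side',p['centre'],0).round())
a=save('top','top7.png')
for n in ['offcut_square','offcut_flat','offcut_angle','offcut_channel','offcut_tee','gate_post']:
    for p in spotter.pinpoint('top',n)[:1]: print(n,round(p['conf'],2),at('top',p['centre'],66 if n=='gate_post' else 0).round())
cv2.imwrite('pics/c7.png',np.hstack([cv2.resize(i[s,c,::-1],(400,400),interpolation=cv2.INTER_CUBIC) for i,s,c in [(a,slice(150,270),slice(90,210)),(b,slice(110,210),slice(170,270))]]))
E
```

```text
pose [ 563.1 -123.   131.9] [-1.800e+02  1.000e-01  1.678e+02] F [-0.6  0.7 -2. ] gap 27.2 t 19.33 -> delta [-0.0419 -0.5868  0.0549] roll -0.019
offcut_square 0.66 [466. 273.   0.]
offcut_flat 0.59 [530. 363.   0.]
offcut_angle 0.38 [458. 362.   0.]
offcut_channel 0.74 [445. 305.   0.]
offcut_tee 0.64 [ 701. -274.   -0.]
offcut_square 0.47 [465. 289.   0.]
offcut_flat 0.6 [518. 357.   0.]
offcut_angle 0.73 [451. 347.   0.]
offcut_channel 0.67 [433. 286.   0.]
offcut_tee 0.53 [484. 340.   0.]
gate_post 0.8 [615. 243.  66.]
```

View pics/c7.png

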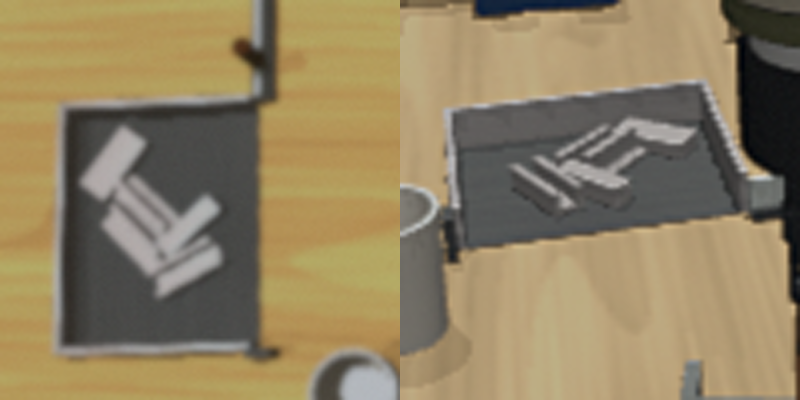

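All five offcuts lie inside the pan, about 20 mm or more behind the mouth. Returning the sweeper to its mat.

Emit:
{"method": "arm_command", "body": {
  "jaw": [-1,-1,-1,-1,-1,-1,-1,-1,-1,-1,-1,-1,-1,-1,-1,-1,-1,-1,-1],
  "delta_pos": [
    [0,-0.05,0],
    [-0.01,-0.12,0],
    [-0.02,-0.2,0],
    [-0.02,-0.28,0],
    [-0.03,-0.36,0],
    [-0.04,-0.44,0],
    [-0.04,-0.51,0],
    [-0.04,-0.56,0],
    [-0.04,-0.58,0.02],
    [-0.04,-0.58,0.05],
    [-0.04,-0.58,0.08],
    [-0.04,-0.58,0.11],
    [-0.04,-0.58,0.13],
    [-0.04,-0.58,0.14],
    [-0.04,-0.58,0.145],
    [-0.04,-0.58,0.15],
    [-0.04,-0.58,0.153],
    [-0.04,-0.58,0.153],
    [-0.04,-0.58,0.153]
  ],
  "roll": [0.04,0.04,0.04,0.04,0.04,0.04,0.04,0.04,0.04,0.04,0.04,0.04,0.04,0.04,0.04,0.04,0.04,0.04,0.04]
}}

```text
time: 21.57
tool_pos: [531.0, -353.1, 71.9]
tcp_rot: [-179.9, 0.2, 166.1]
ft_force: [-0.2, 0.6, -2.7]
finger_gap: 26.9
```

Emit:
{"method": "arm_command", "body": {
  "jaw": [-1,-1,-1,0,1,1,1,1,1,1],
  "delta_pos": [
    [0,0,0.003],
    [0,0,0.003],
    [0,0,0.003],
    [0,0,0.003],
    [0,0,0.003],
    [0,0,0.003],
    [0,0,0.003],
    [0,0,0.003],
    [0,0,0.003],
    [0,0,0.003]
  ],
  "roll": [0,0,0,0,0,0,0,0,0,0]
}}

```text
time: 22.4
tool_pos: [531.0, -353.2, 70.7]
tcp_rot: [-179.9, 0.2, 166.1]
ft_force: [-0.8, 0.6, -0.3]
finger_gap: 85.5
```

Emit:
{"method": "arm_command", "body": {
  "jaw": [1,1,1,1,1,1,1,1,1,1,1,1,1,1,1,1],
  "delta_pos": [
    [0,0,-0.05],
    [0,0,-0.12],
    [0,0,-0.2],
    [0,0,-0.28],
    [0,0.08,-0.3],
    [0,0.18,-0.3],
    [0,0.28,-0.3],
    [0,0.38,-0.3],
    [0,0.48,-0.3],
    [0,0.58,-0.3],
    [0,0.68,-0.3],
    [0,0.78,-0.3],
    [0,0.88,-0.3],
    [0,0.95,-0.3],
    [0,0.95,-0.3],
    [0,0.95,-0.3]
  ],
  "roll": [0,0,0,0,-0.1,-0.2,-0.3,-0.31,-0.31,-0.31,-0.31,-0.31,-0.31,-0.31,-0.31,-0.31]
}}

```text
time: 23.73
tool_pos: [621.9, 17.8, 190.1]
tcp_rot: [-179.9, 0.2, -179.8]
ft_force: [0.3, -0.4, -1.1]
finger_gap: 85.4
```

```bash
python3 - <<'E'
from h import *
go(612,237,190,183)
b=save('side','side8.png')
for n in ['sweeper','gate_post']:
    for p in spotter.pinpoint('side',n)[:1]: print(n,round(p['conf'],2),at('side',p['centre'],66 if n=='gate_post' else 4).round(1))
a=save('top','top8.png')
for n in ['sweeper','gate_post']:
    for p in spotter.pinpoint('top',n)[:1]: print(n,round(p['conf'],2),at('top',p['centre'],66 if n=='gate_post' else 4).round(1))
    for p in spotter.silhouettes('side',n)[:1]: print(np.argwhere(p['region']).min(0),np.argwhere(p['region']).max(0))
E
```

```text
pose [621.9  17.8 190.1] [-179.9    0.2 -179.8] F [ 0.3 -0.4 -1.1] gap 85.4 t 23.73 -> delta [ 0.0224  0.5482 -0.001 ] roll -0.061
sweeper 0.61 [ 536.9 -358.2    4. ]
gate_post 0.97 [606.1 257.1  66. ]
sweeper 0.59 [ 529.5 -361.2    4. ]
[311 238] [377 335]
gate_post 0.84 [622.6 231.4  66. ]
[135 257] [161 328]
```

Emit:
{"method": "arm_command", "body": {
  "jaw": [1,1,1,1,1,1,1,1,1,1,1],
  "delta_pos": [
    [0,0.08,0],
    [0,0.18,0],
    [0.01,0.28,0],
    [0.02,0.38,0],
    [0.02,0.48,0],
    [0.02,0.54,0],
    [0.02,0.54,0],
    [0.02,0.54,0],
    [0.02,0.54,0],
    [0.02,0.54,0],
    [0.02,0.54,0]
  ],
  "roll": [0.15,0.3,0.45,0.6,0.75,0.9,1,1,1,1,1]
}}

```text
time: 25.05
tool_pos: [614.1, 229.7, 189.8]
tcp_rot: [179.9, 0.3, 135.0]
ft_force: [0.5, -0.2, -0.2]
finger_gap: 85.6
```

Emit:
{"method": "arm_command", "body": {
  "jaw": [1,1,1,1,1,1,1,1,1],
  "delta_pos": [
    [0,0,0],
    [0,0,0],
    [0,0,0],
    [0,0,0],
    [0,0,0],
    [0,0,0],
    [0,0,0],
    [0,0,0],
    [0,0,0]
  ],
  "roll": [0.15,0.3,0.45,0.6,0.75,0.9,0.95,0.95,0.95]
}}

```text
time: 25.8
tool_pos: [614.4, 228.8, 189.9]
tcp_rot: [179.8, 0.1, 92.3]
ft_force: [-0.9, -0.0, 0.2]
finger_gap: 85.6
```

```bash
python3 - <<'E'
from h import *
im=save('wrist','w9.png')
p=spotter.pinpoint('wrist','gate_post')[:2]; 
for q in p: print(q,at('wrist',q['centre'],66).round(1)); 
for q in spotter.silhouettes('wrist','gate_post')[:1]:
    m=q['region'];i=np.argwhere(m);print(q['conf'],q['centre'],i.min(0),i.max(0),m.sum())
x=at('wrist',p[0]['centre'],66);go(x[0],x[1],66,93)
E
```

```text
{'centre': [249.8, 177.5], 'conf': 0.56} [609.5 238.4  66. ]
0.75 [306.3, 163.9] [156 223] [185 432] 2249
pose [614.2 229.3 189.9] [1.798e+02 1.000e-01 9.230e+01] F [0.7 0.1 0.3] gap 85.4 t 25.95 -> delta [ 0.0245 -0.0122  0.3096] roll -0.015
```

View pics/w9.png

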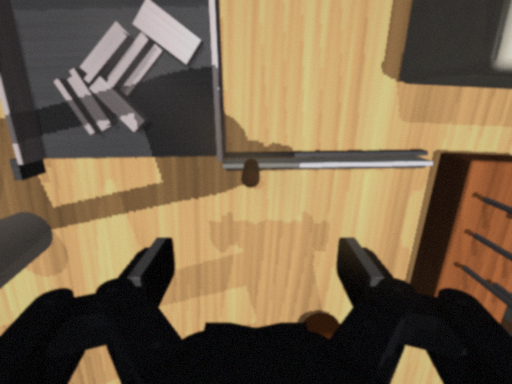

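In the wrist view the post runs from (251,162) at its base to (250,185) at its top. The gate strip lies at about 3.4° in the world, which matches the pan. All five offcuts are in the pan. Descending over the post to grip it.

Emit:
{"method": "arm_command", "body": {
  "jaw": [1,1,1,1,1,1,1,1,1,1,1],
  "delta_pos": [
    [0.024,-0.012,0.02],
    [0.024,-0.012,0.06],
    [0.024,-0.012,0.12],
    [0.024,-0.012,0.18],
    [0.024,-0.012,0.24],
    [0.024,-0.012,0.28],
    [0.024,-0.012,0.3],
    [0.024,-0.012,0.31],
    [0.024,-0.012,0.31],
    [0.024,-0.012,0.31],
    [0.024,-0.012,0.31]
  ],
  "roll": [-0.025,-0.025,-0.025,-0.025,-0.025,-0.025,-0.025,-0.025,-0.025,-0.025,-0.025]
}}

```text
time: 26.87
tool_pos: [610.7, 238.9, 67.6]
tcp_rot: [179.6, 0.1, 93.5]
ft_force: [0.6, -1.3, 0.4]
finger_gap: 85.4
```

Emit:
{"method": "arm_command", "body": {
  "jaw": [-1,-1,-1,-1,-1,-1,-1,-1,-1,-1,-1,-1],
  "delta_pos": [
    [0,0,0],
    [0,0,0],
    [0,0,0],
    [0,0,0],
    [0,0,0],
    [0,0,0],
    [0,0,0],
    [0,0,0],
    [0,0,0],
    [0,0,0],
    [0,0,0],
    [0,0,0]
  ],
  "roll": [0,0,0,0,0,0,0,0,0,0,0,0],
  "force": 30
}}

```text
time: 27.87
tool_pos: [610.6, 238.8, 67.7]
tcp_rot: [179.6, 0.1, 93.5]
ft_force: [-1.4, -1.1, 2.9]
finger_gap: 15.6
```

```bash
python3 - <<'E'
from h import *
s=r.sense();x,y,z=s['tool_pos'];go(x-214.6,y-12.7,z,93.4)
E
```

```text
pose [610.6 238.8  67.7] [1.796e+02 1.000e-01 9.350e+01] F [-1.4 -1.1  2.9] gap 15.6 t 27.87 -> delta [ 0.0006 -0.5374 -0.0033] roll 0.001
```

Emit:
{"method": "arm_command", "body": {
  "jaw": [-1,-1,-1,-1,-1,-1,-1,-1,-1,-1,-1,-1,-1,-1,-1,-1,-1],
  "delta_pos": [
    [0,-0.02,0],
    [0,-0.05,0],
    [0,-0.09,0],
    [0,-0.13,0],
    [0,-0.17,0],
    [0,-0.21,0],
    [0,-0.25,0],
    [0,-0.29,0],
    [0,-0.33,0],
    [0,-0.37,0],
    [0,-0.41,0],
    [0,-0.44,0],
    [0,-0.47,0],
    [0,-0.49,0],
    [0,-0.5,0],
    [0,-0.5,0],
    [0,-0.5,0]
  ],
  "roll": [0,0,0,0,0,0,0,0,0,0,0,0,0,0,0,0,0]
}}

```text
time: 29.28
tool_pos: [411.1, 227.9, 67.6]
tcp_rot: [179.5, -0.0, 93.5]
ft_force: [-1.0, 3.9, 8.2]
finger_gap: 15.0
```

Emit:
{"method": "arm_command", "body": {
  "jaw": [-1,-1,-1,-1,-1,-1,-1,-1],
  "delta_pos": [
    [0,-0.01,0],
    [0,-0.02,0],
    [0,-0.03,0],
    [0,-0.036,0],
    [0,-0.042,0],
    [0,-0.046,0],
    [0,-0.046,0],
    [0,-0.046,0]
  ],
  "roll": [0,0,0,0,0,0,0,0]
}}

```text
time: 29.95
tool_pos: [401.6, 227.5, 68.4]
tcp_rot: [178.3, -0.2, 93.4]
ft_force: [59.2, 8.2, -48.2]
finger_gap: 15.3
```

Emit:
{"method": "arm_command", "body": {
  "jaw": [-1,-1,-1,-1],
  "delta_pos": [
    [0,0.008,0],
    [0,0.01,0],
    [0,0.01,0],
    [0,0.01,0]
  ],
  "roll": [0,0,0,0]
}}

```text
time: 30.28
tool_pos: [405.0, 227.6, 68.2]
tcp_rot: [178.4, -0.2, 93.4]
ft_force: [2.1, 1.0, -0.0]
finger_gap: 15.1
```

Emit:
{"method": "arm_command", "body": {
  "jaw": [1,1,1,1,1,1,1,1,1,1,1,1,1,1],
  "delta_pos": [
    [0,0,0],
    [0,0,0],
    [0,0,0],
    [0,0,0],
    [0,0,0],
    [0,0,-0.06],
    [0,0,-0.12],
    [0,0,-0.2],
    [0,0,-0.28],
    [0,0,-0.31],
    [0,0,-0.31],
    [0,0,-0.31],
    [0,0,-0.31],
    [0,0,-0.31]
  ],
  "roll": [0,0,0,0,0,0,0,0,0,0,0,0,0,0]
}}

```text
time: 31.45
tool_pos: [400.4, 226.6, 190.2]
tcp_rot: [178.5, -0.1, 93.4]
ft_force: [0.0, 0.3, 0.1]
finger_gap: 85.6
```

```bash
python3 - <<'E'
from h import *
im=save('wrist','w10.png'); go(395,226,190,93.4)
p=spotter.pinpoint('wrist','gate_post')[:2]
for q in p: print(q,at('wrist',q['centre'],66).round(1))
for q in spotter.silhouettes('wrist','gate_post')[:1]:
    m=q['region'];i=np.argwhere(m);print(q['conf'],q['centre'],i.min(0),i.max(0),m.sum())
    c=i[i[:,1]>0]
    for e in (i[i[:,1].argmin()],i[i[:,1].argmax()]): print(e[::-1],at('wrist',e[::-1],32).round(1))
for n in ['offcut_square','offcut_flat','offcut_angle','offcut_channel','offcut_tee','pan']:
    for q in spotter.pinpoint('wrist',n)[:1]: print(n,round(q['conf'],2),at('wrist',q['centre'],0).round())
# dark brown post pixels old/new
for f in ['w9','w10']:
    g=cv2.imread(f'pics/{f}.png').astype(int);print(f);
    for row in (176,180,184): print(row,[tuple(g[row,c]) for c in range(236,268,4)])
E
```

```text
pose [400.5 226.6 190.3] [ 1.785e+02 -1.000e-01  9.340e+01] F [-0.3 -0.1  0.7] gap 85.1 t 31.5 -> delta [-0.0006 -0.0138  0.0003] roll -0.0
0.87 [313.1, 174.1] [167 229] [197 432] 2297
[229 169] [377.2 235.6  32. ]
[432 172] [593.9 244.3  32. ]
offcut_square 0.63 [472. 298.   0.]
offcut_flat 0.72 [526. 370.   0.]
offcut_angle 0.79 [458. 349.   0.]
offcut_channel 0.63 [438. 297.   0.]
offcut_tee 0.92 [487. 339.   0.]
pan 0.58 [476. 316.   0.]
w9
176 [(np.int64(64), np.int64(102), np.int64(131)), (np.int64(64), np.int64(99), np.int64(126)), (np.int64(25), np.int64(41), np.int64(60)), (np.int64(32), np.int64(49), np.int64(68)), (np.int64(35), np.int64(52), np.int64(73)), (np.int64(33), np.int64(52), np.int64(71)), (np.int64(92), np.int64(140), np.int64(177)), (np.int64(108), np.int64(161), np.int64(203))]
180 [(np.int64(66), np.int64(103), np.int64(133)), (np.int64(61), np.int64(94), np.int64(123)), (np.int64(30), np.int64(45), np.int64(64)), (np.int64(32), np.int64(47), np.int64(66)), (np.int64(32), np.int64(50), np.int64(67)), (np.int64(33), np.int64(51), np.int64(71)), (np.int64(93),
[... 856 characters left out ...]
p.int64(136)), (np.int64(115), np.int64(171), np.int64(212)), (np.int64(113), np.int64(167), np.int64(208)), (np.int64(74), np.int64(113), np.int64(144)), (np.int64(28), np.int64(40), np.int64(52)), (np.int64(34), np.int64(48), np.int64(62)), (np.int64(34), np.int64(46), np.int64(58)), (np.int64(67), np.int64(100), np.int64(128))]
184 [(np.int64(110), np.int64(165), np.int64(207)), (np.int64(120), np.int64(176), np.int64(217)), (np.int64(113), np.int64(171), np.int64(210)), (np.int64(78), np.int64(116), np.int64(151)), (np.int64(30), np.int64(44), np.int64(63)), (np.int64(36), np.int64(48), np.int64(67)), (np.int64(39), np.int64(53), np.int64(71)), (np.int64(50), np.int64(71), np.int64(90))]
```

```bash
python3 - <<'E'
import h
from h import *
class F:
    def __init__(s,p,o): s.d=dict(tool_pos=p,tcp_rot=o)
    def sense(s): return s.d
old=F([614.2,229.3,189.9],[179.8,.1,92.3]);new=F(*[h.r.sense()[k] for k in('tool_pos','tcp_rot')])
for nm,st,f in (('old',old,'w9'),('new',new,'w10')):
    h.r=st;g=cv2.imread(f'pics/{f}.png').astype(int)[176:185].sum(2).mean(0)
    c=np.where(g[235:275]<230)[0]+235;print(nm,c.min(),c.max(),at('wrist',(c.mean(),180),75).round(1))
    print([at('wrist',(u,v),32).round(1)[:2] for u,v in ([(223,166),(432,162)] if nm=='old' else [(229,173),(432,174)])])
E
```

```text
old 242 257 [609.2 238.7  75. ]
[array([580.9, 241. ]), array([798. , 254.2])]
new 249 263 [405.  236.8  75. ]
[array([378.2, 231.5]), array([596.6, 242.2])]
```

Emit:
{"method": "arm_command", "body": {
  "jaw": [-1,-1,-1,-1,-1,-1,-1,-1,-1,-1,-1,-1,-1,-1,-1],
  "delta_pos": [
    [0,0.05,0],
    [0,0.1,0],
    [0,0.13,0],
    [0,0.13,0],
    [0,0.13,0],
    [0,0.13,0],
    [0,0.13,0],
    [0,0.13,0.06],
    [0,0.13,0.14],
    [0,0.13,0.2],
    [0,0.13,0.26],
    [0,0.13,0.3],
    [0,0.13,0.31],
    [0,0.13,0.31],
    [0,0.13,0.31]
  ],
  "roll": [0,0,0,0,0,0,0,0,0,0,0,0,0,0,0]
}}

```text
time: 33.15
tool_pos: [457.0, 230.9, 70.5]
tcp_rot: [178.3, -0.2, 93.4]
ft_force: [0.1, -0.3, -0.6]
finger_gap: -0.1
```

Emit:
{"method": "arm_command", "body": {
  "jaw": [-1,-1,-1,-1,-1,-1,-1,-1,-1,-1],
  "delta_pos": [
    [0,-0.01,0],
    [0,-0.02,0],
    [0,-0.03,0],
    [0,-0.035,0],
    [0,-0.04,0],
    [0,-0.045,0],
    [0,-0.05,0],
    [0,-0.055,0],
    [0,-0.06,0],
    [0,-0.06,0]
  ],
  "roll": [0,0,0,0,0,0,0,0,0,0]
}}

```text
time: 33.98
tool_pos: [432.6, 229.4, 69.7]
tcp_rot: [178.3, -0.2, 93.4]
ft_force: [0.2, -0.2, 0.2]
finger_gap: 0.1
```

Not in contact yet. I'll continue slowly.

Emit:
{"method": "arm_command", "body": {
  "jaw": [-1,-1,-1,-1,-1,-1,-1,-1,-1,-1,-1],
  "delta_pos": [
    [0,-0.006,0],
    [0,-0.012,0],
    [0,-0.018,0],
    [0,-0.022,0],
    [0,-0.026,0],
    [0,-0.028,0],
    [0,-0.03,0],
    [0,-0.032,0],
    [0,-0.034,0],
    [0,-0.035,0],
    [0,-0.035,0]
  ],
  "roll": [0,0,0,0,0,0,0,0,0,0,0]
}}

```text
time: 34.9
tool_pos: [423.9, 228.9, 70.5]
tcp_rot: [177.7, -0.2, 93.4]
ft_force: [27.7, 1.7, -20.2]
finger_gap: -0.5
```

Emit:
{"method": "arm_command", "body": {
  "jaw": [-1,-1,-1,-1,-1,-1,-1,-1,-1,-1,-1,-1],
  "delta_pos": [
    [0,0.02,0],
    [0,0.05,0],
    [0,0.05,-0.06],
    [0,0.05,-0.14],
    [0,0,-0.22],
    [0,-0.04,-0.3],
    [0,-0.06,-0.3],
    [0,-0.06,-0.3],
    [0,-0.06,-0.3],
    [0,-0.06,-0.3],
    [0,-0.06,-0.3],
    [0,-0.06,-0.3]
  ],
  "roll": [0,0,0,0,0,0,0,0,0,0,0,0]
}}

```text
time: 35.9
tool_pos: [394.8, 226.3, 188.1]
tcp_rot: [177.8, -0.2, 93.4]
ft_force: [-0.1, -0.1, 0.5]
finger_gap: 0.1
```

```bash
python3 - <<'E'
from h import *
im=save('wrist','w11.png');go(400,227)
g=im[:,:,::-1].astype(int).sum(2)
G=g[172:185].mean(0);c=np.where(G[225:285]<200)[0]+225
print(c)
print([at('wrist',(c.mean(),180),75).round(1)])
for q in spotter.pinpoint('wrist','gate_post')[:1]: print(q,at('wrist',q['centre'],66).round(1))
for q in spotter.silhouettes('wrist','gate_post')[:1]:
    i=np.argwhere(q['region']);print(q['conf'],i.min(0),i.max(0))
    for e in (i[i[:,1].argmin()],i[i[:,1].argmax()]): print(e[::-1],at('wrist',e[::-1],32).round(1))
for q in spotter.silhouettes('wrist','pan')[:1]:
    m=q['region'];i=np.argwhere(m);print('pan',q['conf'],i.min(0),i.max(0))
    for row in (90,110,130,150): 
        k=np.where(m[row])[0];print(row,k.min(),k.max(),at('wrist',(k.min(),row),35).round(),at('wrist',(k.max(),row),35).round())
E
```

```text
pose [394.9 226.4 188.3] [177.8  -0.2  93.4] F [ 0.3 -0.5  0.6] gap -0.2 t 35.95 -> delta [0.0008 0.0129 0.0005] roll 0
[225 226 227 251 252 253 254 255 256 257 258 259 260 261 262 263]
[array([395.2, 237.1,  75. ])]
{'centre': [259.6, 185.3], 'conf': 0.83} [403.7 230.   66. ]
0.77 [167 229] [198 433]
[229 171] [373.6 234.2  32. ]
[433 173] [591.9 243.2  32. ]
pan 0.61 [  0 219] [197 511]
90 223 439 [366. 313.  35.] [575. 327.  35.]
110 225 436 [368. 295.  35.] [577. 308.  35.]
130 224 432 [368. 276.  35.] [578. 288.  35.]
150 226 429 [370. 256.  35.] [580. 268.  35.]
```

```bash
python3 - <<'E'
from h import *
for cam in ['wrist','side','top']:
  if cam!='wrist': snapshot(cam)
  for n in ['offcut_square','offcut_flat','offcut_angle','offcut_channel','offcut_tee','gate_post','sweeper','mat','cup','jar']:
    for q in spotter.pinpoint(cam,n)[:1]: print(cam,n,round(q['conf'],2),at(cam,q['centre'],66 if n=='gate_post' else 4 if n=='sweeper' else 0).round())
print(at('wrist',(257,180),75).round(1),r.sense()['time'])
E
```

```text
wrist offcut_square 0.96 [472. 299.   0.]
wrist offcut_flat 0.83 [527. 368.   0.]
wrist offcut_angle 0.97 [459. 349.   0.]
wrist offcut_channel 0.73 [715.   7.   0.]
wrist offcut_tee 0.58 [492. 337.   0.]
wrist gate_post 0.83 [404. 230.  66.]
wrist cup 0.83 [340. 141.   0.]
wrist jar 0.81 [715.   5.   0.]
side offcut_square 0.67 [471. 286.   0.]
side offcut_flat 0.45 [518. 366.   0.]
side offcut_angle 0.47 [458. 349.   0.]
side offcut_channel 0.52 [447. 309.   0.]
side offcut_tee 0.5 [ 336. -197.    0.]
side gate_post 0.78 [392. 235.  66.]
side sweeper 0.82 [ 531. -354.    4.]
side mat 0.62 [474. 302.   0.]
side cup 0.9 [343. 143.   0.]
side jar 0.87 [713.   6.   0.]
top offcut_square 0.52 [472. 290.   0.]
top offcut_flat 0.61 [521. 358.   0.]
top offcut_angle 0.52 [459. 346.   0.]
top offcut_channel 0.37 [434. 290.   0.]
top offcut_tee 0.52 [479. 336.   0.]
top gate_post 0.81 [407. 229.  66.]
top sweeper 0.87 [ 533. -357.    4.]
top mat 0.75 [ 532. -357.    0.]
top cup 0.93 [337. 136.   0.]
top jar 0.89 [721.  16.   0.]
[400.8 237.4  75. ] 37.7
```

```bash
python3 -c "
from h import *
print(r.hand_in(), r.sense()['ft_force'])"
```

```text
the job is handed in; nothing more can be done
the job is handed in; nothing more can be done
```

I've handed the job in: all five offcuts are in the pan, the gate is shut against its stop, and the sweeper is standing back on its mat. No verdict was reported. I used two sweeps: a straight one for flat, tee and angle, then a diagonal one for square and channel.

**Offcuts:** The last readings put all five well behind the mouth, at world y of about 286–370 mm, with the mouth at about 240 mm. Two detections disagreed: the wrist camera placed the channel at the jar, and the side camera placed the tee at the pliers. I took both as false, because the other cameras showed those two in the pan.

**Gate:** It met a hard stop twice. First it stopped at 59 N while gripped, then I dragged it back about 4 mm as I backed off. I pushed it shut again with closed fingers until it stopped at 28 N, near the same place.
- **Where it sits:** Measured against the pan's walls, its leading end is at about pan x = -103 mm, which is the shut position.
- **What disagreed:** Measured travel was only about 206–209 mm instead of 215. I put this down to the gate not starting fully open, plus a few mm of camera error. That is close to the 207 mm needed, so this is the least certain check.

**Sweeper and bystanders:** The sweeper reads about (532, -355) mm and the mat centre about (530, -356) mm. I did not measure the sweeper's tilt after release. Cup and jar were rechecked and have not moved beyond camera error. Doming block, bench block and pliers were not re-measured, but nothing I did came near them. At hand-in the gripper was clear, at about 188 mm height.

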